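Clamp a vial rack in a slide-lock dock

ROBOT

A 6-joint arm with a two-finger parallel gripper is mounted at the origin on the work surface. World frame = base frame: x ahead of the robot, y to its left, z up, the work surface at z = 0. Lengths are in m, angles in rad, forces in N, time in s.
With the tool pointing down it reaches from about 0.4 to 0.825 m from the base axis. Payload 7 kg.
Tool frame: the origin (TCP) lies at the very end of the fingers, on their centre line; the grasp point (between the pads) lies grip_point_offset behind it (grip_point_offset is the distance from the TCP to the grasp point, in m); z points along the fingers, y is the direction in which the jaws open and shut (so a half turn about z gives the same grasp; the last joint's range is limited). The gripper opens to 88 mm and grips with 3 to 60 N. Pads are 19 mm wide; open, the fingers measure 130 mm over their backs; the gripper's body (78 mm by 193 mm) begins 47 mm behind the grasp point.
Start: joints at [1.614, 0.359, 0.012, 0, -1.224, -0.288], TCP at [0.164, 0.655, 0.227] pointing down, gripper open.
Joint ranges: [-3.07, 3.07], [-1.43, 2.12], [-1.02, 1.25], [-3.03, 1.67], [-3.05, -0], [-3.03, 3.03]. Speed limits (rad/s): [2.39, 2.39, 3.01, 3.14, 3.14, 3.14].

INTERFACE

Orientations are given as [roll, pitch, yaw] about the fixed x, y, z axes, in that order (R = Rz(yaw) Ry(pitch) Rx(roll)).
In Python, from bench import state, read_camera, get_calibration, close_job, boxes_of, grip_point_offset gives the robot as it stands.
- The arm moves only by the tool step_arm, never from a script. Its argument "moves" is a list of rows, each a list of 5 numbers: the shift along the tool's x, y, z in mm, then the turn about the tool's z in degrees, then the finger opening in mm, from 0 to 87.6. In form: [[dx, dy, dz, twist, jaw], ...]. A call has 1 to 5 rows; each row shifts and turns the commanded pose from where the row before left it, along the tool's axes as they then stand; what a row does not reach is not made up. A row lasts 1/8 s, in which the tool goes at most 62.5 mm and 10.7 degrees, less where a joint would pass 70% of its speed; a pose out of reach is approached as far as the arm can. A call is refused whole if a number of a shift passes 62.5 or a number of a turn 10.7, either way. A call with a gripper value outside its range is refused whole. The fingers move at their own pace and stop on an object; "grip_force" is the grip in N (left out, the last holds). Time passes only in rows, so rows that do not move let the fingers close. It gives the time, the measured TCP pose, the force and the opening at its end, in the units of the state.
- state(): the state, without advancing time (a new reading comes with each control period).
- read_camera(name): name is "side" or "top"; returns the picture (400x640x3 uint8, blue, green, red); there is no depth.
- get_calibration(name): a dict with "camera_matrix" (3x3 intrinsics, pixels), "dist" ([k1, k2, p1, p2, k3] as OpenCV has them; the pictures are not rectified), "origin" and "attitude" of the camera in the world. Camera axes: x right, y down, z forward; pixel columns grow to the right and rows downward; lengths in m; the calibration is good to about 2 mm. A picture is of the moment at which its call begins. get_calibration takes no time and is no camera call.
- close_job(): hands the job in, once; it reports no verdict.
Trained networks look in the newest picture that a camera, given by its name, has taken for a name from the list of things; names that differ only in an ending like _2 or _b are one class to them, and where a whole thing is asked for, a point or a joint stands for the part that bears it (a point fixed in the world has none). Each returns a list of dicts, best first, with "conf" (0 to 1); they miss things now and then, are a little off and sometimes report something else, mostly with a low value. They report only what shows in the picture. A call takes as long as a camera call. They do not tell look-alikes from the thing itself.
- boxes_of(camera, query): "bbox" ([left, top, width, height] in pixels, round what is visible of it).
The state is a dict: "time_s": time; "joints": joint angles; "qvel": joint speeds; "effort": joint torques, N m; "eef_pos": TCP position; "tcp_rot": TCP orientation; "contact_force": force on the tool from outside, world axes, zero at the start; "torque": the same for the moment, N m; "finger_gap": opening from 0.0 (shut) to 1.0 (fully open).
Only numpy, scipy, OpenCV 4.12 (cv2) and the standard library are available. Lean on these libraries where they do the work, as an engineer would, in place of code of your own. Each camera call takes 0.05 s, during which the arm holds its last target.

TASK

Load the white vial rack into the aluminium dock and clamp it. Squeeze the orange thumb button and keep it held in while you slide the grey jaw back to make room (never force it while locked), then set the rack down gently and upright, centred across the bed, with its green fin in line with the rail, and with the button held in again slide the jaw up, without ramming it, until the rack is snug between the jaw and the blue end fence; let go so that the jaw locks. Leave the bottle, the tub and the beaker alone.

Things in the scene. Friction and masses are not known exactly. Their poses are not given: they have to be found in the camera images.
- dock: (all sizes here in mm) fixed dock, an aluminium bed 200 long (its x, from -105 to +95) x 90 wide (y) x 20 high with a slot along its middle; origin at the underside, on the bench, z up; the bed's top is 20 above the origin. A blue fence 15 thick, 90 wide, its top 50 above the bench, closes the +x end: its inner face is at x = +80. The jaw carriage slides along x in the slot. The dock stays where it is, but stands anywhere on the bench, turned about z
- rack_seat (a point): fixed point of the dock at x = 48, y = 0, z = 20: where the origin of the rack belongs when it is clamped against the fence
- jaw (a joint): position of the jaw along dock +x, m: 0 = fully back, 0.105 = fully closed; gap between jaw face and fence = 0.115 minus this. Starts nearly closed. With the button out a pawl locks it in notches 7 mm apart (1 mm play either way); let go between notches, it clicks into the nearer one. With the button held in it slides with 1 to 3 N. A clamped rack leaves it at about 0.051, where a notch fits
- jaw_grip (a point): centre of the carriage's upright grey grip, 76 above the bench: grip 40 long (dock x) x 30 wide (dock y), from 28 to 92 above the bench. The jaw face (blue plate 50 wide, top 48 above the bench) is 35 ahead of it in dock +x. Its axes are the dock's. Grasp across dock y at this height: one finger on the plain -y side (15 from this point), the other on the button (25 from this point when out, 18 when in)
- thumb (a joint): travel of the orange thumb button, m, pressed towards dock -y: about 0 = out (locked), 0.007 = fully in. Sprung: 8 N to start, 12 N fully in; over 4 mm in frees the lock; it springs out when let go
- thumb_face (a point): centre of the outer face of the orange button (26 along the dock's x, 24 high), on the dock +y side of the grip, 76 above the bench; moves with the button and jaw
- jaw_face (a point): centre of the jaw's clamping face, which looks to the fence (dock +x)
- rack: loose white vial rack, about 0.25 kg: base 64 long (x) x 76 wide (y) x 25 high, origin at the centre of its underside, z up; two rows of capped amber vials 44 high at y = +-26; along its middle a green carrying fin 40 long (x), 12 thick (y), from 25 to 85 high: take it near 72 high, across y. Either way round will do in the dock
- solvent: bystander: amber bottle, 54 diameter, 105 high, origin under its centre
- captub: bystander: white jar with red lid, 60 diameter, 65 high, origin under its centre
- beaker: bystander: glass beaker, 60 diameter, 75 high, origin under its centre
Things that resemble listed ones, but are neither listed nor needed, are in the scene too. What is shaped like the dock but yellow is not meant.

How it is judged:
On the way, in this order (a step that is already met when the one before it is completed fails the run):
1. the jaw is slid back far enough for the rack (gap over 70 mm) (value of joint jaw below 0.045 m), for 0.2 s.
2. the rack stands on the bed between jaw and fence, let go (x of rack in the frame of dock between -0.01 and 0.052 m and y of rack in the frame of dock between -0.015 and 0.015 m and z of rack in the frame of dock between 0.017 and 0.0235 m and angle between rack's own z axis and vertical below 0.06 rad and contact force between rack and the fingers below 0.1 N), for 0.2 s.
At the end, for the whole second after the job is handed in: The rack stands upright on the bed, fin within 0.08 rad of the rail and its middle within 15 mm of the rail's middle line, within 3 mm of the fence; the jaw is up against it (all gaps together under 4 mm), the thumb button is out and everything is at rest (x of rack in the frame of dock between 0.045 and 0.051 m and y of rack in the frame of dock between -0.015 and 0.015 m and z of rack in the frame of dock between 0.017 and 0.0235 m and angle between rack's own z axis and vertical below 0.06 rad and angle between the x axis of rack and the x axis of dock, either way round below 0.08 rad and value of joint jaw between 0.047 and 0.0545 m and value of joint thumb below 0.0015 m and linear speed of rack below 0.01 m/s); the robot touches nothing.
It fails at once if the locked jaw is forced against its lock (over 50 N on the lock) (contact force between jaw and dock above 50 N).
It fails at once if the jaw rams the rack (over 45 N) (contact force between jaw and rack above 45 N).
It fails at once if the rack is dropped (falls free by more than about 15 mm) (linear speed of rack above 0.5 m/s and contact force between rack and anything else below 0.05 N).
It fails at once if the rack is tipped over (angle between rack's own z axis and vertical above 0.6 rad).
It fails at once if a bystander is moved by more than 30 mm (distance of any of solvent, captub, beaker from where it was at the start of the episode above 0.03 m).
It also fails if it takes over 58 s, if anything falls off the work surface, if the arm or the gripper's body presses on something with over 40 N, if the wrist force passes 120 N, or if a joint passes its speed limit or range.

## Working session

There is one attempt and no reset: what is moved stays moved. The work goes in short steps, Python scripts to look and compute and a tool call to move; the robot and the scene stay as the last step left them, time stands still between calls to the robot, and variables do not carry over. Pictures are saved under pics/ and viewed, and the job is handed in when it is done.

Besides the shell and the picture viewer there is one more tool, called after "Request:" in YAML: its name, and indented under it one key for each argument. step_arm: Moves the arm, as the interface text tells. Its arguments: {"type":"object","properties":{"moves":{"type":"array"},"grip_force":{"type":"number"}},"required":["moves"]}

```bash
mkdir -p pics; ls; python3 - <<'E'
from bench import *
import cv2
print(state()); print(grip_point_offset if not callable(grip_point_offset) else grip_point_offset())
for n in("side","top"):
    im=read_camera(n); cv2.imwrite(f"pics/{n}0.png",im); print(n,get_calibration(n))
    for q in("dock","jaw","thumb","rack","solvent","captub","beaker"):
        print(q,[(b["bbox"],round(b["conf"],2)) for b in boxes_of(n,q)][:4])
E
```

```text
pics
{'time_s': 0.0, 'joints': array([ 1.61406865e+00,  3.59351456e-01,  1.10557911e-02, -3.09449714e-04,
       -1.22411372e+00, -2.88068598e-01]), 'qvel': array([-1.15408042e-03, -2.16334512e-03, -5.84938900e-06, -2.22383518e-04,
       -5.46080125e-04, -1.45837113e-03]), 'effort': array([ 3.23603099e-04, -5.82720530e+01,  2.93052185e+01,  6.99720025e+00,
        7.01768513e-03, -1.64316734e-04]), 'eef_pos': array([0.1635352 , 0.65438333, 0.22565161]), 'tcp_rot': array([ 3.13996341e+00, -1.79393159e-04, -2.44901504e-01]), 'contact_force': array([0.34732906, 0.07664492, 0.30968214]), 'torque': array([-0.05531287, -0.02881859, -0.0192066 ]), 'finger_gap': 0.997981027930286}
0.0188
side {'camera_matrix': array([[518.4885451 ,   0.        , 326.22396643],
       [  0.        , 518.4885451 , 205.38503696],
       [  0.        ,   0.        ,   1.        ]]), 'dist': array([-0.14716199,  0.        ,  0.        ,  0.        ,  0.        ]), 'origin': array([ 0.10996558, -1.03881852,  1.20217266]), 'attitude': array([-2.35904072, -0.01135983, -0.41650464])}
dock [([309.4, 222.4, 76.8, 44.3
[... 567 characters left out ...]
8],
       [  0.        ,   0.        ,   1.        ]]), 'dist': array([-0.01981596,  0.        ,  0.        ,  0.        ,  0.        ]), 'origin': array([0.31489319, 0.00424863, 1.6340996 ]), 'attitude': array([-2.97773043,  0.01159322, -1.58101994])}
dock [([311.9, 237.3, 35.1, 69.2], 0.83), ([392.2, 101.0, 31.4, 63.8], 0.59), ([351.9, 165.1, 35.3, 67.0], 0.57)]
jaw [([398.9, 135.6, 24.5, 24.2], 0.78), ([323.4, 276.4, 21.0, 18.8], 0.72), ([362.8, 182.7, 19.9, 19.5], 0.71), ([315.9, 141.6, 22.4, 24.8], 0.43)]
thumb []
rack [([267.5, 195.2, 27.8, 34.2], 0.83)]
solvent [([190.8, 204.6, 19.7, 16.4], 0.56)]
captub [([426.5, 231.7, 21.2, 14.8], 0.85)]
beaker [([320.6, 143.6, 18.2, 23.1], 0.72)]
```

```bash
python3 - <<'E'
import cv2
t=cv2.imread("pics/top0.png"); cv2.imwrite("pics/top0c.png",cv2.resize(t[80:320,170:450],None,fx=2.8,fy=2.5) if 0 else cv2.resize(t[90:310,180:450],None,fx=2.7,fy=2.7,interpolation=2))
t=cv2.imread("pics/side0.png"); cv2.imwrite("pics/side0c.png",cv2.resize(t[110:340,200:490],None,fx=2.6,fy=2.6,interpolation=2))
E
```

```text
(no output)
```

View pics/top0c.png

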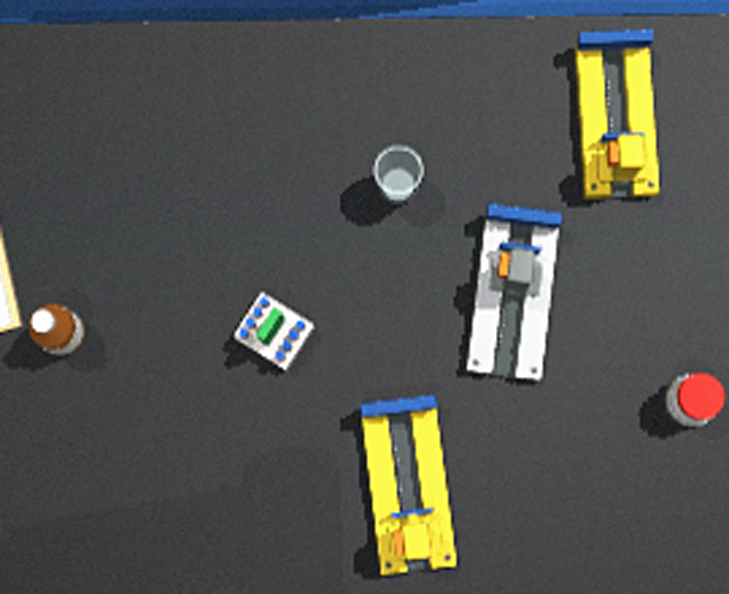

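View pics/side0c.png

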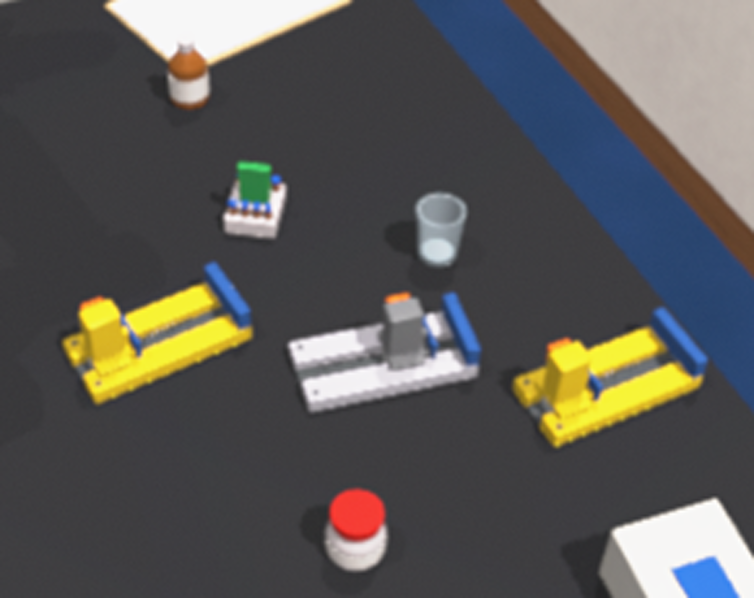

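Candidates in the top view: the aluminium/white dock with the grey grip at (370,198), and yellow look-alikes at (328,271) and (408,133). By the description I choose the aluminium one. There is only one rack, at (281,212). Next come close crops for measuring.

```bash
cat > h.py <<'E'
import cv2,numpy as np
from bench import *
from scipy.spatial.transform import Rotation as R
def proj(cam,P):
    c=get_calibration(cam); M=R.from_euler('xyz',c["attitude"]).as_matrix()
    o=np.array(c["origin"]); rv=cv2.Rodrigues(M.T)[0]; tv=-M.T@o
    return cv2.projectPoints(np.asarray(P,float).reshape(-1,1,3),rv,tv,c["camera_matrix"],c["dist"])[0].reshape(-1,2)
def ray(cam,uv,z):
    c=get_calibration(cam); M=R.from_euler('xyz',c["attitude"]).as_matrix()
    q=cv2.undistortPoints(np.array(uv,float).reshape(-1,1,2),c["camera_matrix"],c["dist"]).reshape(-1,2)
    d=np.c_[q,np.ones(len(q))]@M.T; o=np.array(c["origin"])
    return o+d*((z-o[2])/d[:,2])[:,None]
def crop(src,x,y,w,h,s,out,pts=()):
    im=src[y:y+h,x:x+w]; im=cv2.resize(im,None,fx=s,fy=s,interpolation=cv2.INTER_CUBIC)
    for k in range(0,w,10): cv2.putText(im,str(x+k),(int((k+.5)*s),10),0,.35,(255,255,0)); cv2.line(im,(int((k+.5)*s),12),(int((k+.5)*s),18),(255,255,0))
    for k in range(0,h,10): cv2.putText(im,str(y+k),(0,int((k+.5)*s)+4),0,.35,(255,255,0)); cv2.line(im,(24,int((k+.5)*s)),(30,int((k+.5)*s)),(255,255,0))
    for p in pts: cv2.circle(im,(int((p[0]-x+.5)*s),int((p[1]-y+.5)*s)),2,(255,0,255),-1)
    cv2.imwrite(out,im)
E
python3 - <<'E'
from h import *
t=cv2.imread("pics/top0.png"); s=cv2.imread("pics/side0.png")
crop(t,345,160,50,75,8,"pics/a1.png"); crop(s,305,215,85,58,9,"pics/a2.png")
crop(t,260,190,45,45,10,"pics/a3.png"); crop(s,280,165,40,40,12,"pics/a4.png")
print(ray("top",[[370,198],[281,212]],0.02))
print(ray("side",[[350,245],[298,195]],0.02))
E
```

```text
[[ 0.58729048 -0.14861552  0.02      ]
 [ 0.54444489  0.14309835  0.02      ]]
[[ 0.5955919  -0.15022637  0.02      ]
 [ 0.5321832   0.11120613  0.02      ]]
```

View pics/a1.png

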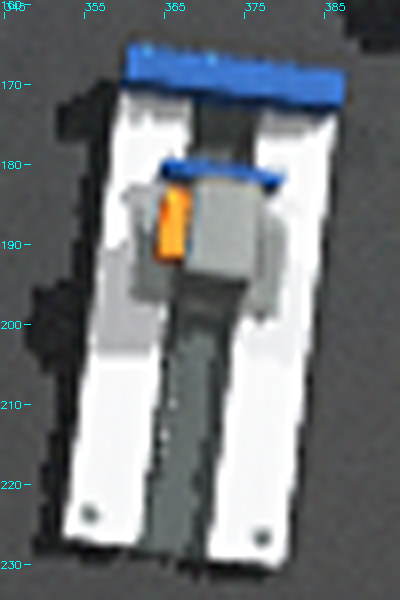

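View pics/a2.png

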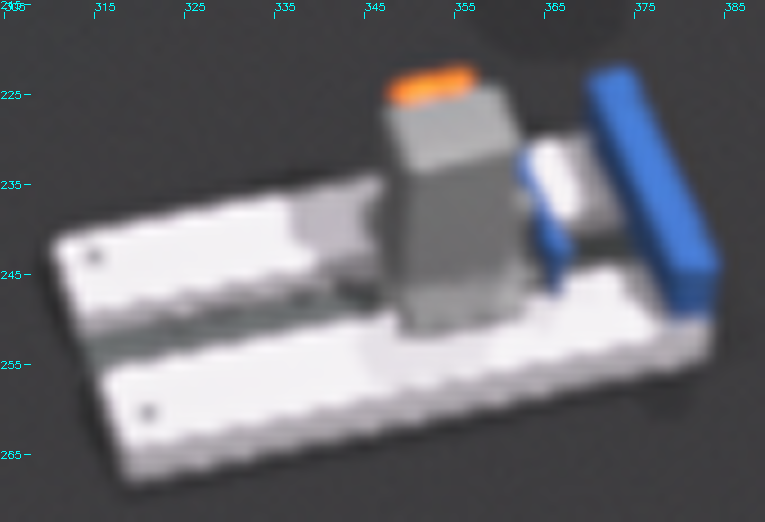

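View pics/a3.png

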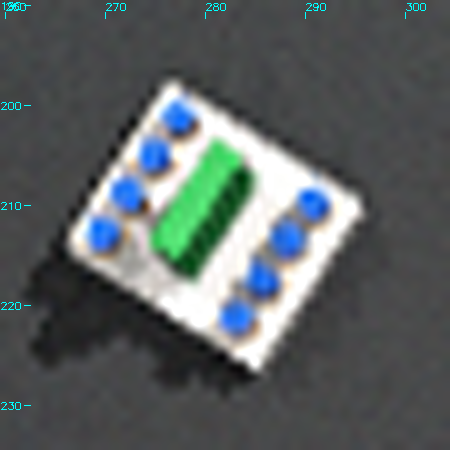

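View pics/a4.png

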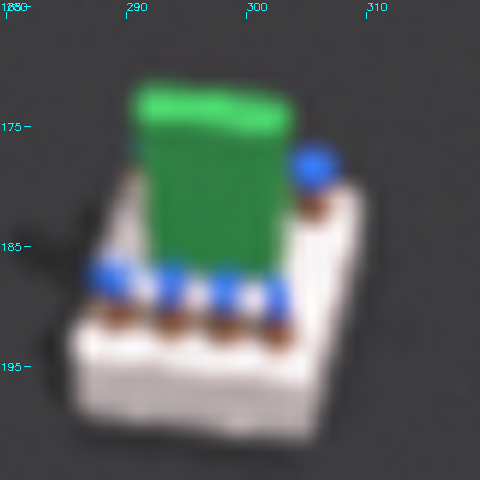

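```bash
cat > fit.py <<'E'
from h import *
from scipy.optimize import least_squares
def fit(obs,p0,jaw=False):
    def W(p,q):
        x,y,th=p[:3]; c,s=np.cos(th),np.sin(th); q=np.array(q,float)
        return np.c_[x+c*q[:,0]-s*q[:,1],y+s*q[:,0]+c*q[:,1],q[:,2]]
    def res(p):
        r=[]
        for cam,L in obs.items():
            q=[(a[0]+(p[3]*1000 if len(a)>3 else 0),a[1],a[2]) for a,_ in L]
            r.append((proj(cam,W(p,np.array(q)/1000))-np.array([u for _,u in L])).ravel())
        return np.concatenate(r)
    s=least_squares(res,p0,loss='soft_l1',f_scale=.7); print(s.x,np.degrees(s.x[2]),"rms",np.sqrt(np.mean(res(s.x)**2)))
    print(np.round(res(s.x).reshape(-1,2),1).tolist()); return s.x
E
python3 - <<'E'
from fit import *
J=-105+105-35 # grip x at jaw=0: face at 80-115=-35 -> grip -70
g=-70
dock={"top":[((95,45,50),(360.4,164.75)),((95,-45,50),(387.75,168.25)),((-105,45,20),(352.4,226)),((-105,-45,20),(380.1,230.1)),
 ((g-20,15,92,1),(368.1,193.5)),((g-20,-15,92,1),(375.9,194.5)),((g+20,-15,92,1),(377,183.25)),((g+20,15,92,1),(369.25,181.75))],
"side":[((-105,45,20),(310.6,241.2)),((-105,-45,20),(318.4,264)),((-105,-45,0),(318.9,268.1)),((95,45,50),(374.7,222.1)),((95,-45,50),(384.2,243.6)),((80,45,50),(370.1,223.4)),((80,-45,50),(379.7,245.4)),((95,-45,0),(383.6,253.6)),
 ((g-20,15,92,1),(347.3,226.2)),((g-20,-15,92,1),(349.8,233.6)),((g+20,-15,92,1),(362.3,230.4)),((g+20,15,92,1),(359.5,224.3))]}
p=fit(dock,[.59,-.15,-.1,.09])
rack={"top":[((32,38,25),(277,197.3)),((32,-38,25),(296,210.7)),((-32,-38,25),(285.3,226.7)),((-32,38,25),(266.3,214)),((0,0,85),(279.5,209.2))],
"side":[((-20,6,85),(290.75,172)),((20,6,85),(303.8,172.8)),((20,-6,85),(303.7,175.5)),((-20,-6,85),(290.75,174.3)),((-32,-38,0),(286.2,198.7)),((32,-38,0),(305.5,201)),((-32,-38,25),(285.75,191.6)),((32,38,25),(309.7,180.3))]}
r=fit(rack,[.54,.14,-.5])
np.save("fit.npy",np.r_[p,r])
E
```

```text
[ 0.59164687 -0.14973813 -0.14733097  0.0846182 ] -8.441442619105588 rms 0.5175453384857409
[[0.5, 0.0], [0.7, 0.1], [0.2, 0.4], [0.1, 0.1], [-0.7, 0.3], [1.0, 0.6], [1.4, -0.6], [-0.3, -0.3], [0.4, -0.1], [0.3, -0.2], [-0.2, -0.0], [-0.1, -0.2], [0.4, -0.1], [-0.2, -0.6], [0.1, -0.8], [-0.5, 0.8], [-0.8, -0.4], [-0.2, -0.4], [0.5, 0.1], [0.1, -1.1]]
[ 0.5439899   0.14242205 -0.58967883] -33.78610827736276 rms 0.5148167288742996
[[-0.1, 0.2], [0.2, -0.6], [-0.0, -0.2], [-0.4, -0.2], [-0.1, 0.0], [0.9, -0.5], [-0.1, 0.2], [-0.7, -0.1], [0.1, -0.4], [-0.1, 0.3], [-0.4, 0.5], [0.1, 1.9], [-0.2, 0.2]]
```

```bash
cat > go.py <<'E'
from h import *
def delta(t,yaw):
    s=state(); e=s["eef_pos"]; M=R.from_euler('xyz',s["tcp_rot"]).as_matrix()
    d=M.T@(np.array(t)-e)*1000
    a=-np.degrees(yaw-s["tcp_rot"][2]); a=(a+90)%180-90
    print("t",round(s["time_s"],2),"pos",e.round(4),"yaw",s["tcp_rot"][2].round(4),"d tool mm",d.round(1),"twist",round(a,2),"F",s["contact_force"].round(1),"gap mm",round(s["finger_gap"]*88,1),"j6",s["joints"][5].round(2))
def dockpt(p,x,y,z):
    th=p[2]; c,s=np.cos(th),np.sin(th); return [p[0]+c*x-s*y,p[1]+s*x+c*y,z]
E
python3 -c "
from go import *
p=np.load('fit.npy'); delta(dockpt(p,p[3]-.07,.004,.16),p[2])"
```

```text
t 0.8 pos [0.1636 0.6548 0.2266] yaw -0.2448 d tool mm [624.4 671.5  66.6] twist -5.58 F [ 0.1 -0.4  0.6] gap mm 87.9 j6 -0.29
```

Request:
step_arm:
  moves:
    - [30,30,0,0,87]
    - [42,45,0,0,87]
    - [42,45,0,0,87]
    - [42,45,0,0,87]
    - [42,45,0,0,87]

```text
time_s: 1.42
eef_pos: [0.3055, 0.4014, 0.2269]
tcp_rot: [-3.141, -0.0, -0.244]
contact_force: [1.4, 1.1, 1.3]
finger_gap: 0.991
```

Request:
step_arm:
  moves:
    - [42,45,0,0,87]
    - [42,45,0,0,87]
    - [42,45,0,0,87]
    - [42,45,0,0,87]
    - [42,45,0,0,87]

```text
time_s: 2.05
eef_pos: [0.4548, 0.1322, 0.2272]
tcp_rot: [-3.14, -0.001, -0.244]
contact_force: [0.6, 2.3, 0.0]
finger_gap: 0.991
```

Request:
step_arm:
  moves:
    - [42,45,0,0,87]
    - [42,45,0,0,87]
    - [42,45,0,0,87]
    - [30,30,0,-3,87]
    - [15,20,20,-2.6,87]

```text
time_s: 2.68
eef_pos: [0.5781, -0.0886, 0.2075]
tcp_rot: [-3.141, -0.003, -0.147]
contact_force: [0.3, 0.8, -0.3]
finger_gap: 1.001
```

```bash
python3 -c "
from go import *
p=np.load('fit.npy'); delta(dockpt(p,p[3]-.07,.004,.16),p[2])"
```

```text
t 2.67 pos [ 0.5781 -0.0886  0.2075] yaw -0.1472 d tool mm [36.8 54.5 47.6] twist 0.01 F [ 0.3  0.8 -0.3] gap mm 88.1 j6 1.24
```

Request:
step_arm:
  moves:
    - [20,30,0,0,87]
    - [17,24.5,0,0,87]
    - [0,0,40,0,75]
    - [0,0,5,0,75]
    - [0,0,0,0,70]

```text
time_s: 3.3
eef_pos: [0.605, -0.1457, 0.1621]
tcp_rot: [3.141, 0.0, -0.146]
contact_force: [-0.5, -0.3, 0.9]
finger_gap: 0.82
```

```bash
python3 -c "
from go import *
p=np.load('fit.npy'); delta(dockpt(p,p[3]-.07,.004,.0575),p[2])
s=read_camera('side');t=read_camera('top')
crop(s,305,180,90,95,6,'pics/b1.png',proj('side',[state()['eef_pos'],dockpt(p,p[3]-.07,.0,.092),dockpt(p,p[3]-.07,.025,.088)]));crop(t,335,150,75,95,6,'pics/b2.png')"
```

```text
t 3.3 pos [ 0.605  -0.1457  0.1621] yaw -0.1464 d tool mm [  2.    1.9 104.6] twist 0.05 F [-0.5 -0.3  0.9] gap mm 72.1 j6 1.35
```

View pics/b1.png

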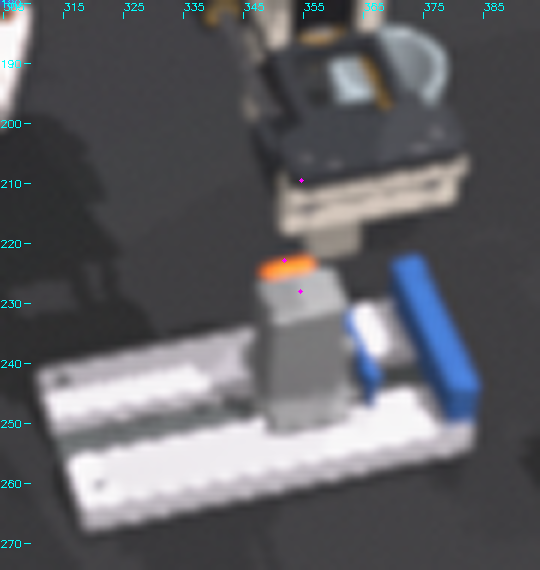

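View pics/b2.png

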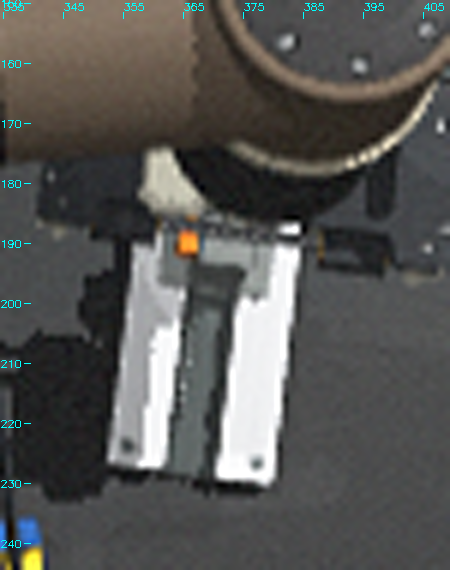

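Request:
step_arm:
  moves:
    - [2,2,30,0,70]
    - [0,0,40,0,70]
    - [0,0,26,0,70]
    - [0,0,9,0,60]
    - [0,0,0,0,55]
  grip_force: 25

```text
time_s: 4.03
eef_pos: [0.6072, -0.1479, 0.0574]
tcp_rot: [3.141, -0.001, -0.146]
contact_force: [0.0, 0.2, 0.7]
finger_gap: 0.648
```

```bash
python3 -c "
from go import *
p=np.load('fit.npy'); delta(dockpt(p,p[3]-.07,.003,.0575),p[2])
s=read_camera('side');crop(s,305,180,90,95,6,'pics/b3.png')"
```

```text
t 4.03 pos [ 0.6072 -0.1479  0.0574] yaw -0.1465 d tool mm [-0.5  1.1 -0.1] twist 0.05 F [0.  0.2 0.7] gap mm 57.0 j6 1.35
```

View pics/b3.png

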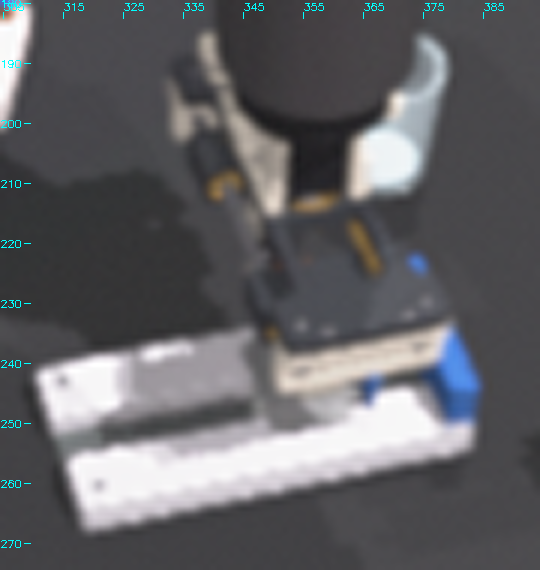

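Request:
step_arm:
  moves:
    - [0,1,0,0,44]
    - [0,0,0,0,40]
    - [0,0,0,0,37]
    - [0,0,0,0,37]

```text
time_s: 4.58
eef_pos: [0.6077, -0.1483, 0.0578]
tcp_rot: [-3.141, -0.003, -0.146]
contact_force: [0.5, 5.7, 4.5]
finger_gap: 0.423
```

Request:
step_arm:
  moves:
    - [0,0,0,0,34]
    - [0,0,0,0,31]
    - [0,0,0,0,31]

```text
time_s: 4.95
eef_pos: [0.6071, -0.1504, 0.0578]
tcp_rot: [3.14, -0.002, -0.147]
contact_force: [-0.0, -3.9, 7.8]
finger_gap: 0.37
```

Request:
step_arm:
  moves:
    - [-2,0,0,0,31]
    - [-3,0,0,0,31]
    - [-5,0,0,0,31]

```text
time_s: 5.32
eef_pos: [0.5975, -0.149, 0.0578]
tcp_rot: [3.14, -0.002, -0.147]
contact_force: [1.2, -4.8, 6.6]
finger_gap: 0.374
```

Freed (1.2 N along x); continue back.

Request:
step_arm:
  moves:
    - [-8,0,0,0,31]
    - [-10,0,0,0,31]
    - [-10,0,0,0,31]
    - [-10,0,0,0,31]
    - [-8,0,0,0,31]

```text
time_s: 5.95
eef_pos: [0.5516, -0.1423, 0.0578]
tcp_rot: [3.14, -0.002, -0.147]
contact_force: [0.4, -6.6, 5.9]
finger_gap: 0.369
```

Request:
step_arm:
  moves:
    - [-7,0,0,0,31]
    - [-3,0,0,0,31]
    - [0,0,0,0,31]
    - [0,0,0,0,31]

```text
time_s: 6.45
eef_pos: [0.5414, -0.1408, 0.0578]
tcp_rot: [3.14, -0.001, -0.147]
contact_force: [-1.1, -5.3, 8.8]
finger_gap: 0.377
```

```bash
python3 -c "
from go import *
p=np.load('fit.npy'); delta(dockpt(p,p[3]-.07,.0015,.0575),p[2])
t=read_camera('top');crop(t,335,150,75,95,6,'pics/b4.png')"
```

```text
t 6.45 pos [ 0.5414 -0.1408  0.0578] yaw -0.147 d tool mm [65.7  0.   0.4] twist 0.02 F [-1.1 -5.3  8.8] gap mm 33.2 j6 1.33
```

View pics/b4.png

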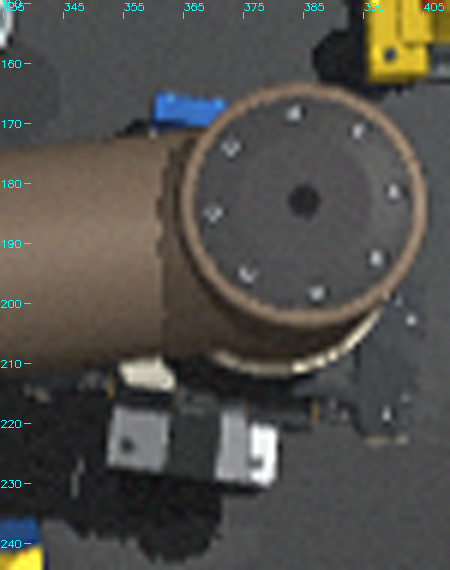

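Request:
step_arm:
  moves:
    - [0,0,0,0,45]
    - [0,0,0,0,65]
    - [0,0,0,0,65]
    - [0,0,-30,0,65]
    - [0,0,-50,0,65]

```text
time_s: 7.12
eef_pos: [0.5394, -0.1397, 0.1354]
tcp_rot: [3.14, 0.005, -0.148]
contact_force: [1.5, -0.0, 0.4]
finger_gap: 0.743
```

Request:
step_arm:
  moves:
    - [0,0,-40,0,65]
    - [0,0,0,0,65]

```text
time_s: 7.38
eef_pos: [0.5429, -0.1397, 0.1799]
tcp_rot: [-3.141, -0.006, -0.147]
contact_force: [-0.3, 0.4, -0.7]
finger_gap: 0.737
```

```bash
python3 -c "
from go import *
f=np.load('fit.npy'); r=f[4:]; delta([r[0],r[1],.17],r[2])
s=read_camera('side');crop(s,305,180,90,95,6,'pics/b5.png')"
```

```text
t 7.38 pos [ 0.5429 -0.1397  0.1799] yaw -0.1469 d tool mm [ -40.2 -279.3    9.8] twist 25.37 F [-0.3  0.4 -0.7] gap mm 64.9 j6 1.33
```

View pics/b5.png

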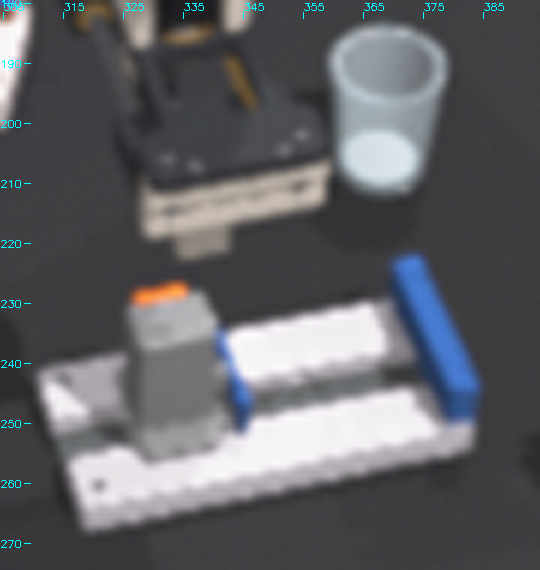

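Request:
step_arm:
  moves:
    - [-6,-46,0,0,65]
    - [-8,-58,0,0,65]
    - [-8,-58,0,0,65]
    - [-8,-58,0,0,65]
    - [-6,-40,0,0,65]

```text
time_s: 8.05
eef_pos: [0.5426, 0.1249, 0.1749]
tcp_rot: [3.14, 0.002, -0.146]
contact_force: [-0.0, -1.1, 1.3]
finger_gap: 0.741
```

Request:
step_arm:
  moves:
    - [0,0,0,9,60]
    - [0,0,0,9,55]
    - [0,0,0,7.4,50]
    - [0,0,0,0,50]
    - [0,0,0,0,50]

```text
time_s: 8.68
eef_pos: [0.5432, 0.1228, 0.1757]
tcp_rot: [3.14, 0.001, -0.588]
contact_force: [0.5, 0.2, 0.4]
finger_gap: 0.573
```

```bash
python3 -c "
from go import *
f=np.load('fit.npy'); r=f[4:]; delta([r[0],r[1],.17],r[2])
s=read_camera('side');crop(s,260,130,70,80,8,'pics/c1.png',proj('side',[dockpt(r,0,26,.044),dockpt(r,0,-26,.044),dockpt(r,-20,0,.085),dockpt(r,0,0,.085),dockpt(r,.02,-.006,.085),dockpt(r,-.02,-.006,.085)]))"
```

```text
t 8.68 pos [0.5432 0.1228 0.1757] yaw -0.5877 d tool mm [-10.3 -16.8   5.7] twist 0.11 F [0.5 0.2 0.4] gap mm 50.4 j6 0.41
```

View pics/c1.png

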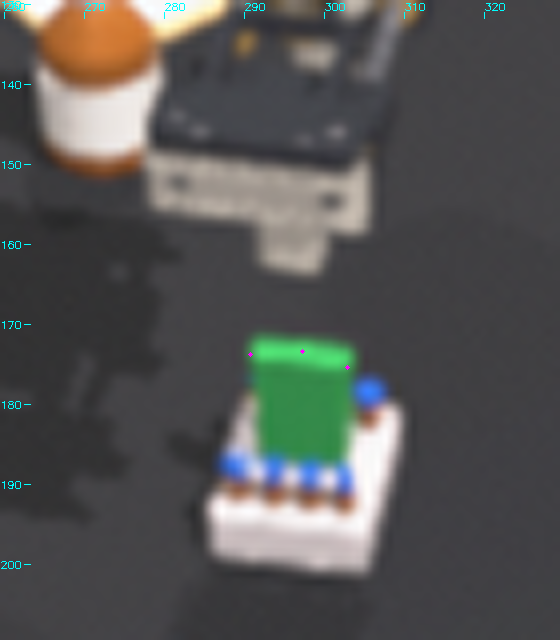

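Request:
step_arm:
  moves:
    - [-10,-17,0,0,50]
    - [0,0,40,0,50]
    - [0,0,50,0,50]
    - [0,0,24,0,50]
    - [0,0,8,0,50]

```text
time_s: 9.35
eef_pos: [0.5441, 0.143, 0.0529]
tcp_rot: [3.139, 0.001, -0.589]
contact_force: [-0.3, -0.2, 1.4]
finger_gap: 0.572
```

Request:
step_arm:
  moves:
    - [0,0,0,0,40]
    - [0,0,0,0,30]

```text
time_s: 9.6
eef_pos: [0.5456, 0.1434, 0.0558]
tcp_rot: [-3.14, -0.001, -0.59]
contact_force: [-0.6, 0.9, -0.3]
finger_gap: 0.401
```

```bash
python3 -c "
from go import *
f=np.load('fit.npy'); r=f[4:]; delta([r[0],r[1],.0532],r[2])"
```

```text
t 9.6 pos [0.5456 0.1434 0.0558] yaw -0.5898 d tool mm [-0.8  1.8  2.6] twist -0.01 F [-0.6  0.9 -0.3] gap mm 35.3 j6 0.38
```

Request:
step_arm:
  moves:
    - [0,0,2,0,20]
    - [0,0,0,0,14]
    - [0,0,0,0,8]
    - [0,0,0,0,8]
    - [0,0,0,0,8]
  grip_force: 25

```text
time_s: 10.22
eef_pos: [0.5449, 0.1428, 0.0529]
tcp_rot: [-3.141, -0.0, -0.59]
contact_force: [-1.9, -1.1, 5.1]
finger_gap: 0.133
```

```bash
python3 -c "
from go import *
f=np.load('fit.npy'); r=f[4:]; delta([r[0],r[1],.0532],r[2])"
```

```text
t 10.22 pos [0.5449 0.1428 0.0529] yaw -0.5903 d tool mm [-0.5  0.8 -0.3] twist -0.03 F [-1.9 -1.1  5.1] gap mm 11.7 j6 0.38
```

Request:
step_arm:
  moves:
    - [0,0,-5,0,8]
    - [0,0,-20,0,8]
    - [0,0,-40,0,8]
    - [0,0,-35,0,8]
    - [0,0,0,0,8]

```text
time_s: 10.85
eef_pos: [0.5462, 0.1436, 0.1553]
tcp_rot: [-3.137, -0.002, -0.59]
contact_force: [0.0, -0.2, -3.7]
finger_gap: 0.134
```

```bash
python3 -c "
from go import *
f=np.load('fit.npy'); p=f[:4]; delta(dockpt(p,.042,0,.155),p[2])
s=read_camera('side');crop(s,260,100,80,95,6,'pics/c2.png')"
```

```text
t 10.85 pos [0.5462 0.1436 0.1553] yaw -0.5901 d tool mm [ 2.389e+02  2.005e+02 -1.000e-01] twist -25.37 F [ 0.  -0.2 -3.7] gap mm 11.8 j6 0.38
```

View pics/c2.png

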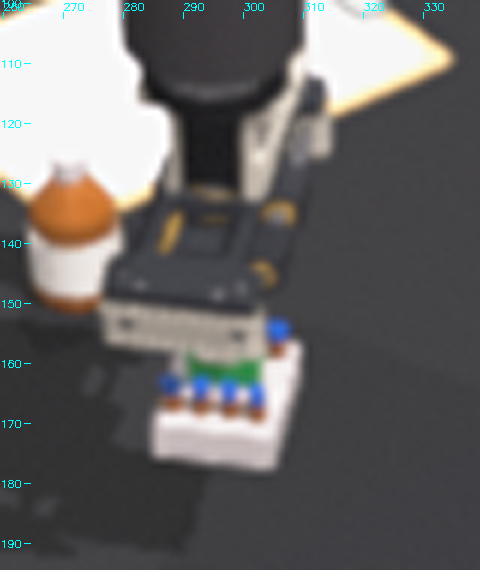

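Request:
step_arm:
  moves:
    - [15,13,0,0,8]
    - [30,25,0,0,8]
    - [34,28,0,0,8]
    - [34,28,0,0,8]
    - [34,28,0,0,8]

```text
time_s: 11.52
eef_pos: [0.5982, -0.0426, 0.1508]
tcp_rot: [3.14, 0.002, -0.591]
contact_force: [0.6, 1.5, -2.9]
finger_gap: 0.132
```

Request:
step_arm:
  moves:
    - [34,28,0,-4,8]
    - [30,25,0,-4,8]
    - [15,12,0,-5,8]
    - [0,0,0,-6,8]
    - [0,0,0,-4,8]

```text
time_s: 12.15
eef_pos: [0.6322, -0.1379, 0.1502]
tcp_rot: [3.141, 0.004, -0.188]
contact_force: [-0.3, 0.5, -3.3]
finger_gap: 0.133
```

Request:
step_arm:
  moves:
    - [0,0,0,-2,8]
    - [0,0,0,0,8]

```text
time_s: 12.4
eef_pos: [0.6329, -0.1369, 0.1516]
tcp_rot: [3.141, 0.002, -0.155]
contact_force: [-0.4, 0.1, -2.7]
finger_gap: 0.135
```

```bash
python3 -c "
from go import *
f=np.load('fit.npy'); p=f[:4]; delta(dockpt(p,.042,0,.155),p[2])
s=read_camera('side');crop(s,305,170,90,100,6,'pics/c3.png')"
```

```text
t 12.4 pos [ 0.6329 -0.1369  0.1516] yaw -0.155 d tool mm [ 3.2 18.7 -3.4] twist -0.44 F [-0.4  0.1 -2.7] gap mm 11.9 j6 1.33
```

View pics/c3.png

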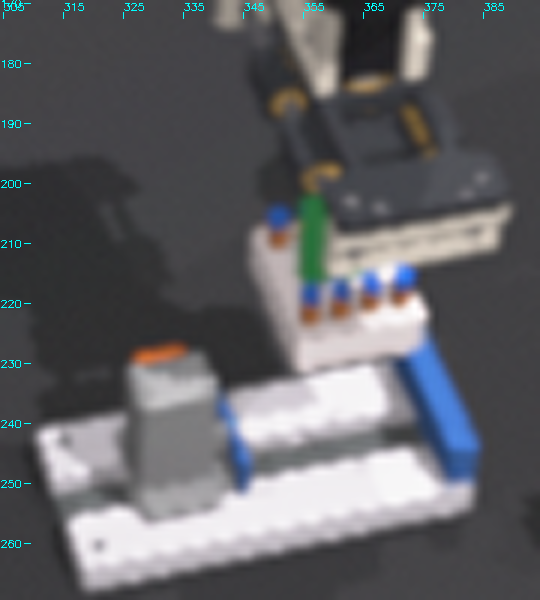

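```bash
python3 -c "
from go import *
s=state(); q=[s['eef_pos'][0],s['eef_pos'][1],s['tcp_rot'][2]]; z=s['eef_pos'][2]-.0529
im=cv2.imread('pics/c3.png')
L=[(-.032,-.038,0),(.032,-.038,0),(-.032,.038,.025),(-.032,-.038,.025),(.032,-.038,.025),(-.02,.006,.085),(-.02,-.006,.025),(.032,.038,.025)]
for p in proj('side',[dockpt(q,a,b,z+c) for a,b,c in L]): cv2.circle(im,(int((p[0]-305+.5)*6),int((p[1]-170+.5)*6)),3,(255,0,255),-1)
cv2.imwrite('pics/c4.png',im)"
```

```text
(no output)
```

View pics/c4.png

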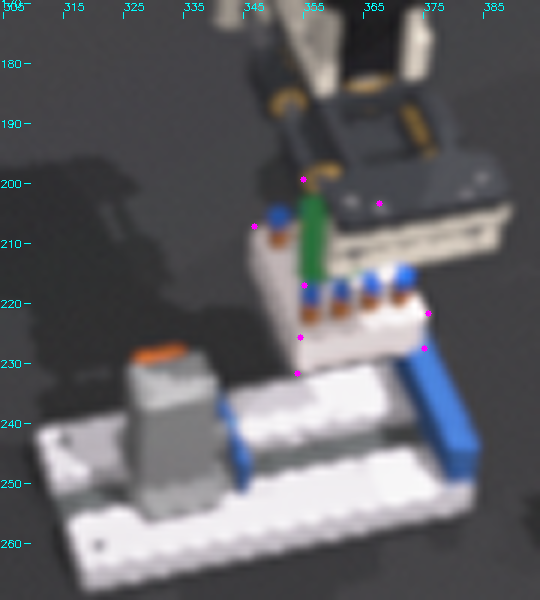

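Request:
step_arm:
  moves:
    - [3,10,0,-0.4,8]
    - [0,8.5,0,0,8]
    - [0,0,20,0,8]
    - [0,0,25,0,8]
    - [0,0,15,0,8]

```text
time_s: 13.08
eef_pos: [0.633, -0.1558, 0.0913]
tcp_rot: [3.141, 0.001, -0.148]
contact_force: [-0.9, -0.7, -2.7]
finger_gap: 0.136
```

Request:
step_arm:
  moves:
    - [0,0,5,0,8]
    - [0,0,0,0,8]

```text
time_s: 13.32
eef_pos: [0.634, -0.1554, 0.0878]
tcp_rot: [3.141, -0.0, -0.147]
contact_force: [0.3, 1.3, -2.5]
finger_gap: 0.137
```

```bash
python3 -c "
from go import *
f=np.load('fit.npy'); p=f[:4]; delta(dockpt(p,.042,0,.0729),p[2])
im=read_camera('side');crop(im,305,170,90,100,6,'pics/c5.png')"
```

```text
t 13.32 pos [ 0.634  -0.1554  0.0878] yaw -0.147 d tool mm [-0.7  0.6 14.9] twist 0.02 F [ 0.3  1.3 -2.5] gap mm 12.1 j6 1.37
```

View pics/c5.png

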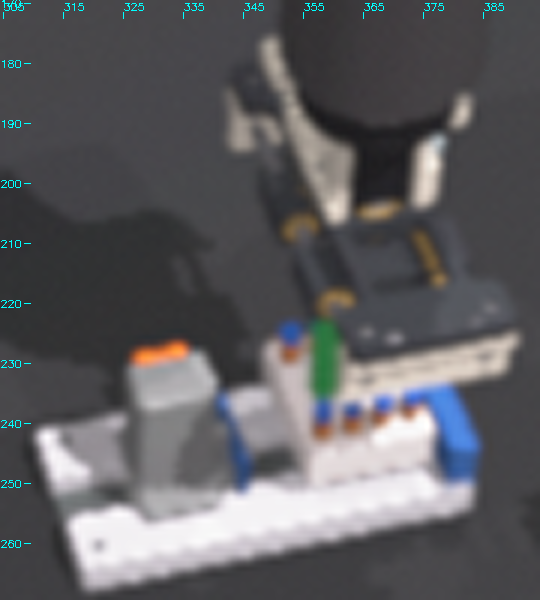

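Request:
step_arm:
  moves:
    - [-3,0,4,0,8]
    - [0,0,4,0,8]
    - [0,0,2,0,8]
    - [0,0,2,0,8]
    - [0,0,0,0,8]

```text
time_s: 14.0
eef_pos: [0.6307, -0.1548, 0.0754]
tcp_rot: [3.142, 0.0, -0.147]
contact_force: [0.3, -0.9, -2.2]
finger_gap: 0.133
```

Request:
step_arm:
  moves:
    - [0,0,1,0,8]
    - [0,0,1,0,8]
    - [0,0,0,0,8]

```text
time_s: 14.38
eef_pos: [0.6307, -0.1548, 0.0735]
tcp_rot: [3.142, 0.0, -0.147]
contact_force: [-0.1, 0.4, -2.5]
finger_gap: 0.136
```

Request:
step_arm:
  moves:
    - [0,0,1,0,8]
    - [0,0,0,0,8]

```text
time_s: 14.62
eef_pos: [0.6308, -0.1548, 0.0729]
tcp_rot: [3.142, -0.0, -0.147]
contact_force: [-0.9, 0.2, 0.4]
finger_gap: 0.135
```

Request:
step_arm:
  moves:
    - [0,0,1,0,8]
    - [0,0,0,0,8]

```text
time_s: 14.88
eef_pos: [0.6309, -0.1548, 0.0729]
tcp_rot: [3.141, -0.001, -0.147]
contact_force: [-3.9, 1.1, 8.2]
finger_gap: 0.136
```

Landed. Open gently (vials leave finger room: open to about 30 mm), then lift.

Request:
step_arm:
  moves:
    - [0,0,-0.5,0,16]
    - [0,0,0,0,24]
    - [0,0,0,0,30]
    - [0,0,-10,0,30]
    - [0,0,-30,0,40]

```text
time_s: 15.5
eef_pos: [0.6296, -0.1548, 0.1113]
tcp_rot: [3.141, 0.003, -0.147]
contact_force: [-0.5, 1.0, -0.2]
finger_gap: 0.404
```

Request:
step_arm:
  moves:
    - [0,0,-50,0,60]
    - [0,0,-10,0,70]
    - [0,0,0,0,70]

```text
time_s: 15.88
eef_pos: [0.6312, -0.1548, 0.1734]
tcp_rot: [-3.141, -0.002, -0.147]
contact_force: [-0.3, 0.4, -1.4]
finger_gap: 0.735
```

```bash
python3 -c "
from go import *
f=np.load('fit.npy'); p=f[:4]; delta(dockpt(p,p[3]-.066-.07,.003,.17),p[2])
im=read_camera('side');crop(im,305,170,90,100,6,'pics/d1.png',proj('side',[dockpt(p,.007,-.038,.02),dockpt(p,.071,-.038,.02),dockpt(p,.007,.038,.045),dockpt(p,.019,.006,.105),dockpt(p,.059,.006,.105)]))"
```

```text
t 15.88 pos [ 0.6312 -0.1548  0.1734] yaw -0.1471 d tool mm [-91.2  -2.2   3.2] twist 0.01 F [-0.3  0.4 -1.4] gap mm 64.6 j6 1.36
```

View pics/d1.png

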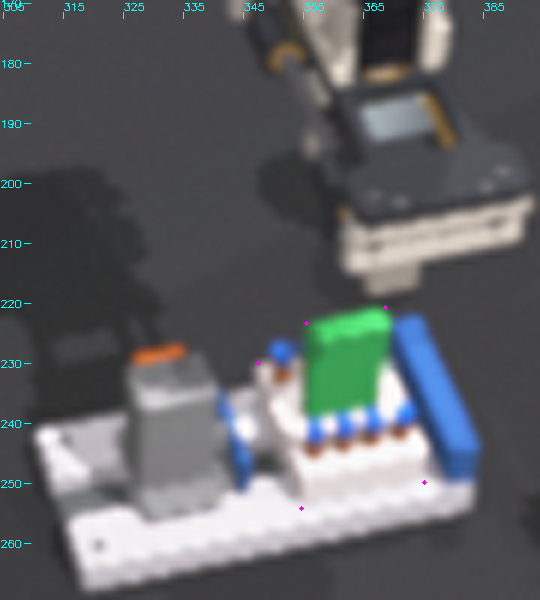

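Request:
step_arm:
  moves:
    - [-30,-1,0,0,70]
    - [-40,-1,0,0,70]
    - [-21,0,0,0,70]
    - [0,0,20,0,70]
    - [0,0,40,0,70]

```text
time_s: 16.55
eef_pos: [0.5413, -0.1395, 0.1118]
tcp_rot: [-3.141, -0.002, -0.147]
contact_force: [1.6, 0.2, -0.6]
finger_gap: 0.798
```

Request:
step_arm:
  moves:
    - [0,0,38,0,60]
    - [0,0,15,0,50]
    - [0,0,0,0,48]

```text
time_s: 16.92
eef_pos: [0.5401, -0.1396, 0.0578]
tcp_rot: [3.141, 0.003, -0.147]
contact_force: [-0.3, -0.4, 0.0]
finger_gap: 0.562
```

```bash
python3 -c "
from go import *
f=np.load('fit.npy'); p=f[:4]; delta(dockpt(p,p[3]-.066-.07,.003,.0575),p[2])"
```

```text
t 16.93 pos [ 0.5401 -0.1396  0.0578] yaw -0.147 d tool mm [ 1.1 -0.6  0.3] twist 0.02 F [-0.3 -0.4  0. ] gap mm 49.5 j6 1.33
```

Request:
step_arm:
  moves:
    - [0,0,0,0,41]
    - [0,0,0,0,37]
    - [0,1,0,0,34]
    - [0,0.5,0,0,31]
    - [0,0,0,0,31]

```text
time_s: 17.55
eef_pos: [0.5418, -0.1409, 0.0603]
tcp_rot: [-3.141, -0.003, -0.147]
contact_force: [-0.3, 2.1, 6.7]
finger_gap: 0.373
```

Request:
step_arm:
  moves:
    - [2,0,0,0,31]
    - [3,0,0,0,31]
    - [4,0,0,0,31]
    - [3,0,0,0,31]

```text
time_s: 18.05
eef_pos: [0.5537, -0.1427, 0.0604]
tcp_rot: [-3.141, -0.002, -0.147]
contact_force: [-1.6, 2.3, 7.8]
finger_gap: 0.37
```

Request:
step_arm:
  moves:
    - [2,0,0,0,31]
    - [2,0,0,0,31]
    - [2,0,0,0,31]
    - [2,0,0,0,31]

```text
time_s: 18.55
eef_pos: [0.5615, -0.1438, 0.0604]
tcp_rot: [-3.141, -0.002, -0.147]
contact_force: [-1.2, 3.3, 6.0]
finger_gap: 0.369
```

Request:
step_arm:
  moves:
    - [1.5,0,0,0,31]
    - [1.5,0,0,0,31]
    - [1.5,0,0,0,31]
    - [1.5,0,0,0,31]

```text
time_s: 19.05
eef_pos: [0.5667, -0.1446, 0.0604]
tcp_rot: [-3.141, -0.001, -0.147]
contact_force: [-4.3, 4.2, 9.4]
finger_gap: 0.369
```

```bash
python3 -c "
from go import *
f=np.load('fit.npy'); p=f[:4]; delta(dockpt(p,.051-.07,.0015,.058),p[2])
im=read_camera('side');crop(im,305,170,90,100,6,'pics/d2.png')"
```

```text
t 19.05 pos [ 0.5667 -0.1446  0.0604] yaw -0.1471 d tool mm [ 6.5 -0.1  2.4] twist 0.02 F [-4.3  4.2  9.4] gap mm 32.5 j6 1.34
```

View pics/d2.png

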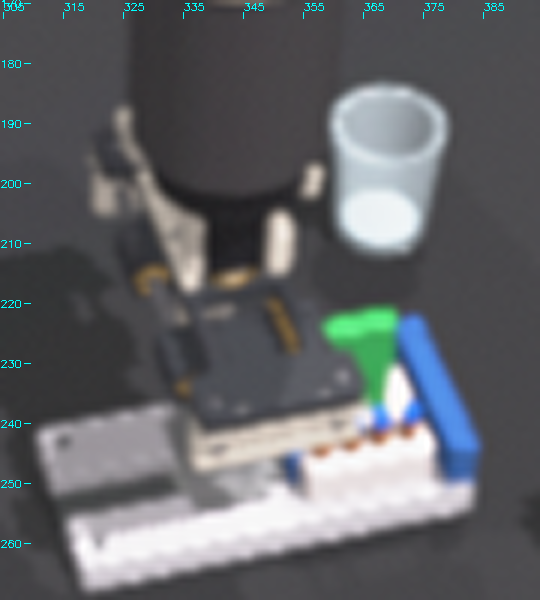

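Request:
step_arm:
  moves:
    - [1,0,0,0,31]
    - [1,0,0,0,31]
    - [1,0,0,0,31]

```text
time_s: 19.48
eef_pos: [0.5698, -0.145, 0.0604]
tcp_rot: [-3.141, -0.001, -0.147]
contact_force: [-3.1, 3.8, 8.6]
finger_gap: 0.372
```

Request:
step_arm:
  moves:
    - [1,0,0,0,31]
    - [1,0,0,0,31]
    - [0,0,0,0,31]

```text
time_s: 19.85
eef_pos: [0.5719, -0.1453, 0.0604]
tcp_rot: [-3.141, -0.001, -0.147]
contact_force: [-2.2, 3.4, 8.0]
finger_gap: 0.371
```

Request:
step_arm:
  moves:
    - [0.7,0,0,0,31]
    - [0.5,0,0,0,31]
    - [0,0,0,0,31]

```text
time_s: 20.23
eef_pos: [0.5721, -0.1454, 0.0604]
tcp_rot: [-3.141, 0.0, -0.147]
contact_force: [-6.1, 5.3, 11.0]
finger_gap: 0.376
```

Request:
step_arm:
  moves:
    - [0.6,0,0,0,31]
    - [0.5,0,0,0,31]
    - [0,0,0,0,31]

```text
time_s: 20.6
eef_pos: [0.5722, -0.1454, 0.0604]
tcp_rot: [-3.141, 0.002, -0.147]
contact_force: [-8.8, 8.0, 14.5]
finger_gap: 0.371
```

```bash
python3 -c "
from go import *
f=np.load('fit.npy'); p=f[:4]; delta(dockpt(p,.051-.07,.0015,.058),p[2])
im=read_camera('side');crop(im,335,200,60,65,10,'pics/d3.png')"
```

```text
t 20.6 pos [ 0.5722 -0.1454  0.0604] yaw -0.1473 d tool mm [ 0.9 -0.1  2.4] twist -0.0 F [-8.8  8.  14.5] gap mm 32.7 j6 1.34
```

View pics/d3.png

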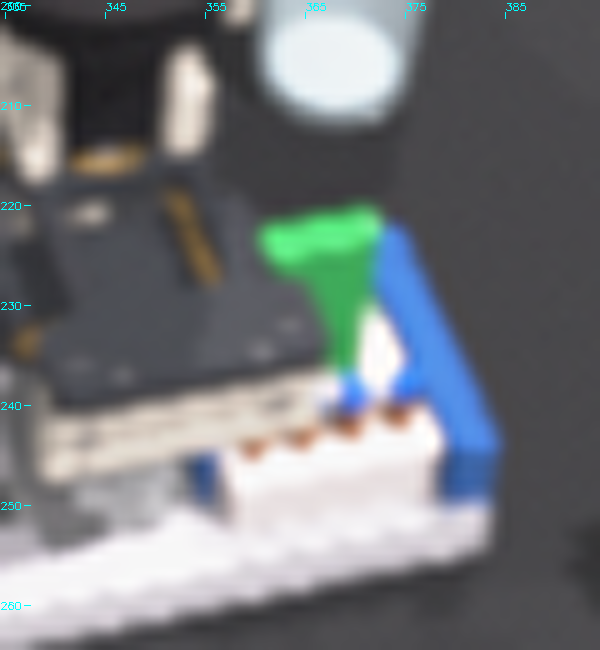

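Request:
step_arm:
  moves:
    - [0,0,0,0,36]
    - [0,0,0,0,42]
    - [0,0,0,0,60]
    - [0,0,0,0,65]
    - [0,0,-20,0,65]

```text
time_s: 21.28
eef_pos: [0.5724, -0.1462, 0.0779]
tcp_rot: [3.141, 0.003, -0.148]
contact_force: [0.5, -1.0, 0.4]
finger_gap: 0.724
```

Request:
step_arm:
  moves:
    - [0,0,-50,0,65]
    - [0,0,-50,0,65]
    - [-40,0,-30,0,65]
    - [-60,0,-10,0,65]
    - [0,0,0,0,65]

```text
time_s: 21.9
eef_pos: [0.4718, -0.1314, 0.2208]
tcp_rot: [-3.141, -0.003, -0.147]
contact_force: [1.2, 0.2, 0.8]
finger_gap: 0.739
```

```bash
python3 -c "
from go import *
f=np.load('fit.npy'); p=f[:4]; delta(dockpt(p,.051-.07,.0015,.058),p[2])
im=read_camera('side');t=read_camera('top');crop(im,305,205,90,70,8,'pics/e1.png');crop(t,340,150,60,90,6,'pics/e2.png')"
```

```text
t 21.9 pos [ 0.4718 -0.1314  0.2208] yaw -0.1473 d tool mm [101.8  -0.8 163.1] twist 0.0 F [1.2 0.2 0.8] gap mm 65.0 j6 1.29
```

View pics/e1.png

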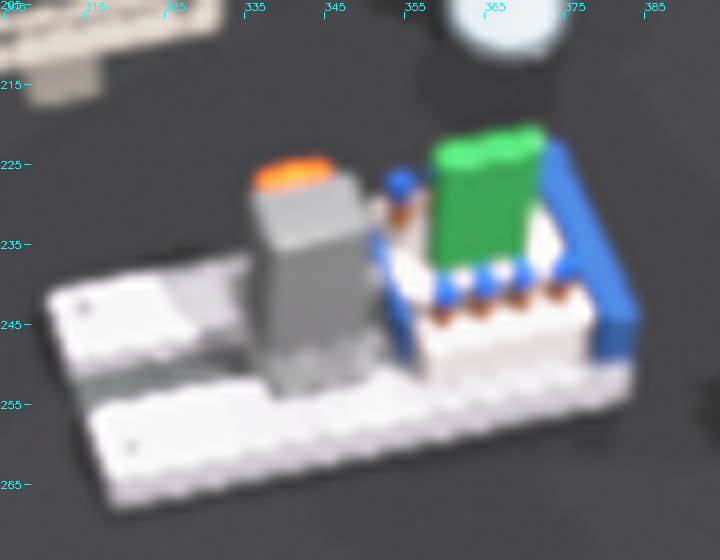

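View pics/e2.png

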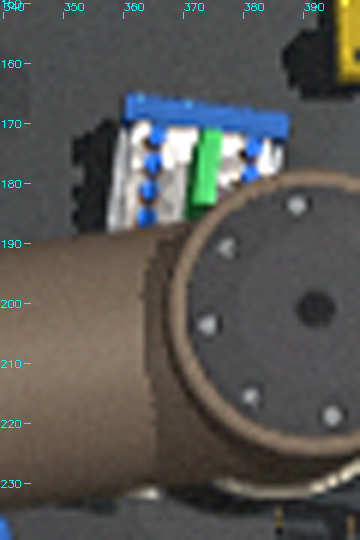

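```bash
python3 -c "
from go import *; from fit import *
f=np.load('fit.npy'); p=f[:4]
uv=[(336,228.25),(338.9,235.1),(351,232.25),(348.9,226.4)];q=[(-.02,.015),(-.02,-.015),(.02,-.015),(.02,.015)]
r=least_squares(lambda j:(proj('side',[dockpt(p,j[0]-.07+a,b,.092) for a,b in q])-uv).ravel(),[.05]);print('jaw',r.x,r.fun.round(1))
rk={'side':[((-20,6,105),(358.9,223.25)),((20,6,105),(372.6,221)),((-20,-6,105),(359.1,225.5)),((20,-6,105),(372.6,223.25)),((-32,-38,20),(358,252.3))]}
x=fit(rk,[p[0]+.047,p[1],p[2]]);c,s=np.cos(p[2]),np.sin(p[2]);d=x[:2]-p[:2];print('rack in dock',d@[c,s],d@[-s,c],x[2]-p[2])
"
```

```text
jaw [0.05150362] [-0.4 -0.3 -0.4  0.3  0.8  0.5 -0.1 -1.1]
[ 0.63945954 -0.15728198 -0.18167975] -10.409483104959467 rms 0.6522028900467022
[[-0.1, -0.6], [-0.6, -0.6], [0.8, 0.1], [0.6, 0.1], [-0.6, 1.3]]
rack in dock 0.048402113849476236 -0.0004432857740117138 -0.03434878629069904
```

Jaw is about 0.0515, the rack is at (48.4, -0.4) mm in the dock frame, and the gripper is clear. I'm handing in.

```bash
python3 -c "
from bench import *
print(close_job())"
```

```text
the job is handed in; nothing more can be done
None
```

I slid the jaw back with the button held in and set the rack on the bed. I then pushed the jaw up gently until the rack stopped against the fence, and let go. The job was handed in at about 22 s of the 58 s allowed. `close_job()` gives no verdict, so the result below rests on my own checks.

- **Jaw:** a fit to the last side picture puts it at about 51.5 mm, against a target range of 47 to 54.5 mm. The largest force I read while pushing was about 9 N along the slide; there was also up to 14 N upward on the tool.
- **Rack:** the same fit puts it at x = 48.4 mm, y = -0.4 mm in the dock frame, and it looks upright in the picture. These figures are good to only about 2 mm.
- **Fin angle:** it came out at 0.034 rad from the rail, within the 0.08 limit. This is the least certain number, because it comes from a few hand-picked pixels.
- **Button:** it looks fully out in the last side picture; I did not measure its travel.
- **Robot and bystanders:** the gripper was clear, with the tool 22 cm above the bench. I did not go near the bottle, tub or beaker, though I took no final measurement of where they stand.

No check failed. In the last top picture the arm hid most of the jaw, so the jaw check rests on the side view only.

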